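# Blow the ferrules clean and gather them in the tote's low corner

## Task

Press the sprung nozzle cap of the air canister beside the wooden tote fully down to blow the dust off the four brass ferrules, and let it spring back up. Then pick the tote up by its handle bar, well clear of the bench, and tip it until all four ferrules have slid together into the corner where the walls are cut low. Finish while still holding it like that, tilted, still and not leaning on the canister or anything loose, with no ferrule spilled and the turned blanks and the sanding block left where they stand.

Things in the scene. Friction and masses are not known exactly. Their poses are not given: they have to be found in the camera images.
- canister: aluminium air canister, 54 mm across, standing in an 80 mm dark round foot screwed to the bench (fixed; its position and yaw vary). Origin: centre of its underside, z up; its nozzle blows towards its -y, where the tote stands. With the cap it is 162 mm tall.
- nozzle_top (a point): centre of the flat top of the grey round nozzle cap on the canister, 31 mm across, 162 mm above the bench when up; a thin spout 7 mm thick sticks out of its side towards the canister's -y, to 34 mm from the axis. Press straight down here.
- nozzle (a joint): how far the nozzle cap is pressed down: 0 = up, 0.008 m = fully down against its stop (pressed counts from 0.006). The spring starts at about 2 N and takes 6 N at the bottom; the cap springs back by itself.
- tote: loose open plywood tote, 170 mm (its x) by 120 mm (y), walls 46 high, walls and floor 6 thick, about 0.3 kg (0.24 to 0.39). At each end a 36 mm wide upright rises to 121 mm and carries the handle bar. At the corner +x, +y both walls are cut down to 30 mm (48 along the long wall, 40 along the end). Origin: centre of its underside, z up. Low corner points left, to the robot or half right.
- tote_handle (a point): middle of the square wooden handle bar of the tote, 106 mm above the tote's underside and over its centre. The bar runs along the tote's x for 158 mm between the uprights; it is 16 mm wide (tote's y) and 24 mm tall, with 88 mm clear between it and the floor. Grip it here across the tote's y. Axes as the tote's. Fingers at 70 N hold it firmly.
- tote_corner (a point): the inner corner of the tote's floor at the low-walled corner: at x +79, y +54, z +6 mm from the tote's origin.
- tote_foot (a point): the outer underside corner of the tote below the low-walled corner: at x +85, y +60, z 0 mm from the tote's origin; the lowest point when the tote is tipped that way.
- ferrule0: one of four equal smooth loose brass ferrules (short tubes), 18 mm across, 16 mm tall, 15 g, standing on end on the tote's floor away from the low corner. Origin: centre of the underside. They start to slide at some 5 degrees of tilt; some 25 to 30 degrees, straight between the two low walls (down along the tote's +x and +y equally), brings all into the corner.
- ferrule1: as ferrule0
- ferrule2: as ferrule0
- ferrule3: as ferrule0
- blank_a: loose turned wooden blank with a step, 62 mm across, 85 mm tall, standing left of the canister: leave it. Origin: centre of the underside.
- sand_block_b: loose pale sanding block, 64 x 92 x 25 mm, lying right of the tote: leave it. Origin: centre of the underside.
- blank_c: loose rounded wooden blank, 60 mm across, 50 mm tall, standing right of the tote: leave it. Origin: centre of the underside. A work lamp hangs over the bench to the right; its arm rises from behind the canister and crosses some 0.6 m above the back of the bench: keep the robot's forearm clear of it.

How it is judged:
By the outcome, as a careful person would: the job done as asked, in the order asked, and still so for the second after the job is handed in, while the arm keeps its last pose, push and grip.
It also fails if it takes over 58 s, if anything falls off the work surface, if the arm or the gripper's body presses on something with over 40 N, if the wrist force passes 120 N, or if a joint passes its speed limit or range.

## Robot

A 6-joint arm with a two-finger parallel gripper is mounted at the origin on a cart in front of the work surface, level with it; the furniture and walls round the work are solid. World frame = base frame: x ahead of the robot, y to its left, z up, the work surface at z = 0. Lengths are in m, angles in rad, forces in N, time in s.
With the tool pointing down it reaches from about 0.375 to 0.975 m from the base axis. Payload 3.8 kg.
Tool frame: the origin (TCP) lies midway between the tips of the shut fingers; the grasp point (between the pads) lies 19 mm behind it; z points along the fingers, y is the direction in which the jaws open and shut (so a half turn about z gives the same grasp; the last joint's range is limited). The gripper opens to 88 mm and grips with 3 to 60 N. Pads are 18 mm wide; open, the fingers measure 123 mm over their backs; the gripper's body (75 mm by 187 mm) begins 45 mm behind the grasp point.
Start: joints at [-1.276, 0.264, 1.604, -0, 1.274, -0.037], TCP at [0.22, -0.638, 0.239] pointing down, gripper open.
Joint ranges: [-2.63, 2.63], [-0.94, 2.18], [0.31, 2.57], [-1.31, 4.45], [0, 2.66], [-2.55, 2.55]. Speed limits (rad/s): [2.57, 2.57, 3.14, 3.14, 3.14, 3.14].

## Interface

Orientations are given as a rotation vector (axis times angle).
In Python, from cell import robot, optics gives the robot as it stands.
- The arm moves only by the shell command python3 -m handwheel 'ROWS' [FORCE]. ROWS is JSON, a list of rows, each a list of 3 entries, a list of its own where there are three numbers: the shift along the tool's x, y, z in cm, then the turn, a rotation vector about the tool's x, y, z in degrees, then the closure in counts, from 0 (fully open) to 255 (shut). A call has 1 to 20 rows; each row is the pose to reach, as a shift and turn from the pose commanded when the call began, along the tool's axes at that moment; what a row does not reach only later rows make up. A row lasts 1/8 s, in which the tool goes at most 62.5 mm and 10.7 degrees, less where a joint would pass 70% of its speed; a pose out of reach is approached as far as the arm can. A call with a gripper value outside its range is refused whole. The fingers move at their own pace and stop on an object; FORCE is the grip in N (left out, the last holds). Time passes only in rows, so rows that repeat a pose let the fingers close. It gives the time, the measured TCP pose, the force and the opening at its end, in the units of the state.
- robot.observe(): the state, without advancing time (a new reading comes with each control period).
- optics.read_camera(name): name is "scene" or "top"; returns the picture (480x640x3 uint8, blue, green, red); there is no depth.
- optics.calibration(name): a dict with "intrinsics" (3x3 intrinsics, pixels), "R" (3x3) and "t" (3): a world point X has camera coordinates R X + t. Camera axes: x right, y down, z forward; pixel columns grow to the right and rows downward; lengths in m; the calibration is good to about 2 mm. A picture is of the moment at which its call begins. calibration takes no time and is no camera call.
- robot.close_job(): hands the job in, once; it reports no verdict.
Trained networks look in the newest picture that a camera, given by its name, has taken for a name from the list of things; names that differ only in an ending like _2 or _b are one class to them, and where a whole thing is asked for, a point or a joint stands for the part that bears it (a point fixed in the world has none). Each returns a list of dicts, best first, with "p" (0 to 1); they miss things now and then, are a little off and sometimes report something else, mostly with a low value. They report only what shows in the picture. A call takes as long as a camera call.
- optics.outline_of(name, camera): "mask" (480x640 bool, what is visible of it) and "box" ([left, top, right, bottom] in pixels, round what is visible of it).
- optics.pinpoint(name, camera): "uv" ([column, row] in pixels: a listed point, or the origin of a listed thing).
The state is a dict: "t": time; "joints": joint angles; "joint_velocities": joint speeds; "effort": joint torques, N m; "tool_pos": TCP position; "eef_rot": TCP orientation; "ft_force": force on the tool from outside, world axes, zero at the start; "torque": the same for the moment, N m; "opening": finger opening in m.
Only numpy, scipy, OpenCV 4.12 (cv2) and the standard library are available. Lean on these libraries where they do the work, as an engineer would, in place of code of your own. Each camera call takes 0.05 s, during which the arm holds its last target. There are 200 camera calls.

## Working session

There is one attempt and no reset: what is moved stays moved. The work goes in short steps, Python scripts to look and compute and a shell command to move; the robot and the scene stay as the last step left them, time stands still between calls to the robot, and variables do not carry over. Pictures are saved under pics/ and viewed, about 8 in all and at most 12, crops included, and the job is handed in when it is done.

```bash
ls; mkdir -p pics
cat > h.py <<'E'
from cell import robot, optics
import numpy as np, cv2
from scipy.spatial.transform import Rotation as Rn
def ray(cam,uv):
    c=optics.calibration(cam);K=np.array(c["intrinsics"]);R=np.array(c["R"]);t=np.array(c["t"])
    d=R.T@np.linalg.inv(K)@np.array([uv[0],uv[1],1.]);return -R.T@t,d/np.linalg.norm(d)
def onz(cam,uv,z):
    o,d=ray(cam,uv);return o+d*(z-o[2])/d[2]
def tri(a,b):
    o1,d1=ray(*a);o2,d2=ray(*b)
    s=np.linalg.lstsq(np.c_[d1,-d2],o2-o1,rcond=None)[0]
    p,q=o1+s[0]*d1,o2+s[1]*d2;return (p+q)/2,np.linalg.norm(p-q)
E
python3 - <<'E'
from h import *
np.set_printoptions(precision=4,suppress=True)
for c in("scene","top"):
    cv2.imwrite(f"pics/{c}0.png",optics.read_camera(c))
    print(c,ray(c,(320,240)))
Z=dict(nozzle_top=.162,tote_handle=.106,tote_corner=.006,tote_foot=0,tote=0,canister=0,ferrule0=.006,blank_a=0,sand_block_b=0,blank_c=0)
for n,z in Z.items():
    P={}
    for c in("scene","top"):
        for r in optics.pinpoint(n,c)[:4 if n in("ferrule0","blank_a","blank_c") else 2]:
            print(n,c,round(r["p"],2),np.round(r["uv"],1),onz(c,r["uv"],z)[:2])
            P.setdefault(c,r["uv"])
    if len(P)==2: print("  tri",*tri(("scene",P["scene"]),("top",P["top"])))
print(robot.observe())
E
```

```text
pics
scene (array([ 0.9344, -0.5584,  1.121 ]), array([-0.3112,  0.5025, -0.8067]))
top (array([0.3724, 0.0804, 1.0854]), array([ 0.2162,  0.0071, -0.9763]))
nozzle_top scene 0.62 [373.2 176.1] [0.5637 0.2606]
nozzle_top top 0.48 [238.2 249.9] [0.5635 0.2561]
nozzle_top top 0.34 [452.6 208.7] [ 0.6317 -0.1935]
  tri [0.564  0.2565 0.1652] 0.003014451442283677
tote_handle scene 0.78 [329.3 257.3] [0.5855 0.0466]
tote_handle scene 0.36 [375.6 174.3] [0.5439 0.3169]
tote_handle top 0.67 [340.1 240. ] [0.5873 0.0435]
  tri [0.5867 0.0439 0.1101] 0.0006686973946327866
tote_corner scene 0.62 [307.  254.3] [0.5023 0.0829]
tote_corner top 0.79 [328.2 287.8] [0.495  0.0736]
  tri [0.4991 0.0774 0.0085] 0.011498502855030611
tote_foot scene 0.59 [303.  253.9] [0.4913 0.0818]
tote_foot top 0.78 [327.8 290.5] [0.4893 0.0748]
  tri [0.4911 0.0768 0.0049] 0.006065799425012197
tote scene 0.59 [328.  281.7] [0.5844 0.0501]
tote top 0.91 [339.6 247.8] [0.5913 0.0417]
  tri [0.5887 0.0423 0.014 ] 0.00045599863926852515
canister scene 0.89 [366.1 217.7] [0.5591 0.2652]
canister top 0.94 [248.7 261.7] [0
[... 876 characters left out ...]
cene 0.67 [288.6 402.6] [ 0.6771 -0.2372]
blank_c scene 0.64 [424.4 198.1] [0.6507 0.4087]
blank_c top 0.97 [456.1 210.8] [ 0.6714 -0.2496]
blank_c top 0.83 [186.3 229.4] [0.6538 0.4134]
  tri [ 0.6741 -0.2434  0.0074] 0.012445990776084872
{'t': 1.1, 'joints': array([-1.2759,  0.2639,  1.604 , -0.    ,  1.2736, -0.0369]), 'joint_velocities': array([0.0001, 0.001 , 0.0013, 0.0011, 0.0003, 0.0018]), 'effort': array([ -0.0009, -50.2076, -35.727 ,   0.0729,   0.0184,  -0.    ]), 'tool_pos': array([ 0.2199, -0.6382,  0.2387]), 'eef_rot': array([ 3.0984,  0.5188, -0.    ]), 'ft_force': array([ 0.5682, -0.4592,  0.3018]), 'torque': array([-0.019 ,  0.0017,  0.0121]), 'opening': 0.08811445299372236}
```

View pics/top0.png

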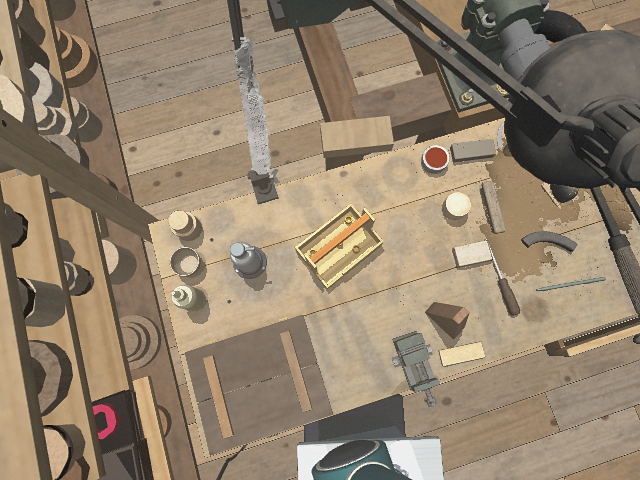

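View pics/scene0.png

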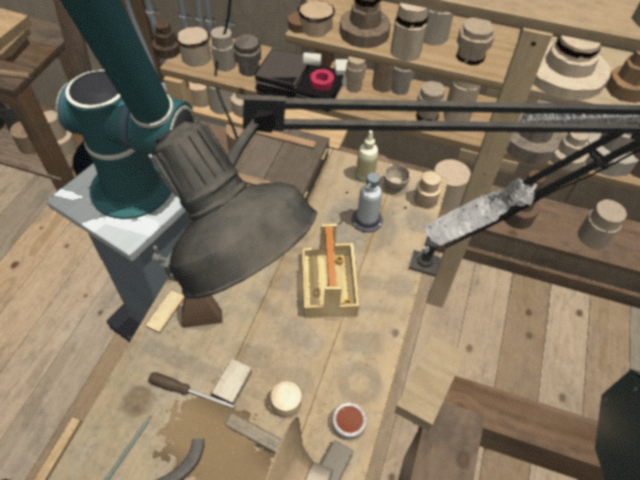

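Run:
```python
from h import *
np.set_printoptions(precision=3,suppress=True)
for a,b in [((575,110),(235,235)),((515,140),(170,285)),((545,120),(262,112)),((380,5),(440,105))]:
    print("lamp",*tri(("top",a),("scene",b)))
for uv in [(510,130),(640,180),(545,185),(590,110)]: print([onz("top",uv,z)[:2] for z in(.45,.6,.7)])
# handle end directions & foot-based yaw
for c in("top","scene"):
    o=optics.outline_of("tote",c)[0];print(c,o["p"],o["box"])
    H=onz(c,optics.pinpoint("tote_handle",c)[0]["uv"],.106)[:2]
    for n,z,l in(("tote_corner",.006,(79,54)),("tote_foot",0,(85,60))):
        p=onz(c,optics.pinpoint(n,c)[0]["uv"],z)[:2]-H
        print(c,n,np.degrees(np.arctan2(p[1],p[0])-np.arctan2(l[1],l[0])),np.linalg.norm(p))
    im=cv2.imread(f"pics/{c}0.png");hsv=cv2.cvtColor(im,cv2.COLOR_BGR2HSV)
    m=((hsv[...,0]<17)&(hsv[...,1]>150)&(hsv[...,2]>120)&o["mask"]);ys,xs=np.nonzero(m)
    W=np.array([onz(c,(x,y),.118)[:2] for x,y in zip(xs,ys)]);
    W=W-0;cc=np.median(W,0);u,s,v=np.linalg.svd(W-W.mean(0));print("bar",len(xs),cc,W.mean(0),np.degrees(np.arctan2(v[0,1],v[0,0])))
a=cv2.imread("pics/top0.png")[190:300,210:400];b=cv2.imread("pics/scene0.png")[160:330,280:400]
a=cv2.resize(a,None,fx=4,fy=4,interpolation=2)[:,:];b=cv2.resize(b,(int(120*440/170),440),interpolation=2)
cv2.imwrite("pics/crop.png",cv2.resize(np.hstack([a,b]),None,fx=.74,fy=.74))
```

```text
lamp [ 0.634 -0.253  0.556] 0.024365339777285184
lamp [ 0.604 -0.27   0.46 ] 0.15225573660120637
lamp [ 0.586 -0.149  0.655] 0.006699563347494113
lamp [0.75  0.008 0.634] 0.01428589179027709
[array([ 0.669, -0.207]), array([ 0.599, -0.139]), array([ 0.552, -0.094])]
[array([ 0.582, -0.386]), array([ 0.533, -0.276]), array([ 0.5  , -0.203])]
[array([ 0.581, -0.247]), array([ 0.532, -0.169]), array([ 0.499, -0.118])]
[array([ 0.696, -0.332]), array([ 0.62 , -0.235]), array([ 0.569, -0.17 ])]
top 0.66 [298.6, 206.7, 382.4, 286.4]
top tote_corner 127.57089174184783 0.0971230929650735
top tote_foot 127.05600933084209 0.10290330044065418
bar 340 [0.59  0.045] [0.59  0.046] 126.22953795393254
scene 0.75 [302.8, 216.7, 359.8, 314.0]
scene tote_corner 122.08112566095953 0.09081363355625875
scene tote_foot 124.28544787096833 0.10054448041232396
bar 187 [0.567 0.074] [0.568 0.072] -53.89327348154398
```

View pics/crop.png

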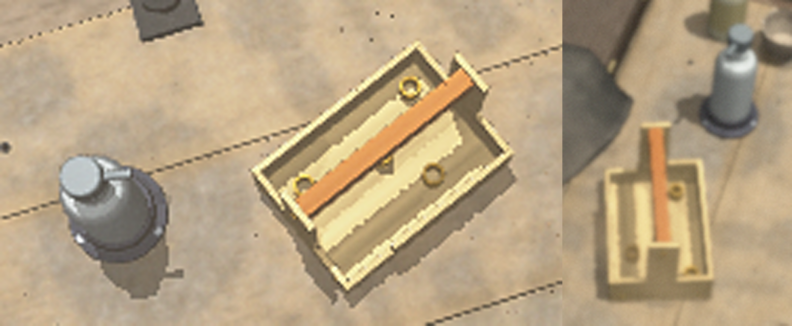

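```bash
cat >> h.py <<'E'
def down(yaw_y): # tool z down, tool y at world angle (deg)
    a=np.radians(yaw_y);y=np.array([np.cos(a),np.sin(a),0]);z=np.array([0,0,-1.]);return np.c_[np.cross(y,z),y,z]
def rel(p,R):
    s=robot.observe();R0=Rn.from_rotvec(s["eef_rot"]).as_matrix()
    print("shift",np.round(R0.T@(np.array(p)-s["tool_pos"])*100,2),"turn",np.round(np.degrees(Rn.from_matrix(R0.T@R).as_rotvec()),2),"t",s["t"])
E
python3 - <<'E'
from h import *
rel((.564,.2572,.20),down(36.2))
E
```

```text
shift [ 61.7  -73.45   3.87] turn [   0.     -0.   -107.19] t 1.5
```

```bash
python3 -m handwheel '[[[61.7,-73.45,3.87],[0,0,-107.2],255],[[61.7,-73.45,3.87],[0,0,-107.2],255],[[61.7,-73.45,3.87],[0,0,-107.2],255],[[61.7,-73.45,3.87],[0,0,-107.2],255],[[61.7,-73.45,3.87],[0,0,-107.2],255],[[61.7,-73.45,3.87],[0,0,-107.2],255],[[61.7,-73.45,3.87],[0,0,-107.2],255],[[61.7,-73.45,3.87],[0,0,-107.2],255],[[61.7,-73.45,3.87],[0,0,-107.2],255],[[61.7,-73.45,3.87],[0,0,-107.2],255],[[61.7,-73.45,3.87],[0,0,-107.2],255],[[61.7,-73.45,3.87],[0,0,-107.2],255],[[61.7,-73.45,3.87],[0,0,-107.2],255],[[61.7,-73.45,3.87],[0,0,-107.2],255],[[61.7,-73.45,3.87],[0,0,-107.2],255],[[61.7,-73.45,3.87],[0,0,-107.2],255],[[61.7,-73.45,3.87],[0,0,-107.2],255],[[61.7,-73.45,3.87],[0,0,-107.2],255],[[61.7,-73.45,3.87],[0,0,-107.2],255],[[61.7,-73.45,3.87],[0,0,-107.2],255]]' 40
python3 - <<'E'
from h import *
rel((.564,.2572,.20),down(36.2))
ims=[]
for c,s in(("scene",(slice(90,260),slice(280,460))),("top",(slice(190,300),slice(200,320)))):
    im=optics.read_camera(c)[s];ims.append(cv2.resize(im,None,fx=400/im.shape[0],fy=400/im.shape[0],interpolation=2))
im=np.hstack(ims);cv2.imwrite("pics/press.png",cv2.resize(im,(780,int(im.shape[0]*780/im.shape[1]))))
E
```

```text
t: 4.0
tool_pos: [0.5639, 0.256, 0.2004]
eef_rot: [1.423, 2.8, 0.0]
ft_force: [0.5, 0.3, 0.3]
opening: 0.0004
shift [0.09 0.08 0.04] turn [ 0.02  0.01 -0.08] t 4.0
```

View pics/press.png

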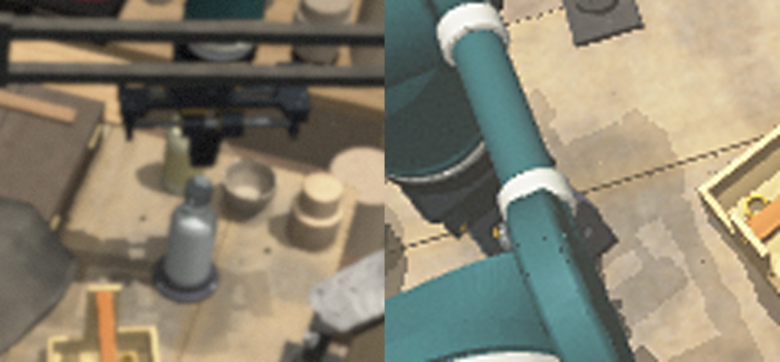

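```bash
python3 -m handwheel '[[[0.05,0.05,3.4],[0,0,0],255],[[0.05,0.05,3.8],[0,0,0],255],[[0.05,0.05,4.1],[0,0,0],255],[[0.05,0.05,4.4],[0,0,0],255],[[0.05,0.05,4.6],[0,0,0],255],[[0.05,0.05,4.7],[0,0,0],255],[[0.05,0.05,4.7],[0,0,0],255],[[0.05,0.05,4.7],[0,0,0],255]]'
```

```text
t: 5.1
tool_pos: [0.5644, 0.258, 0.1544]
eef_rot: [1.421, 2.801, 0.001]
ft_force: [-3.0, -2.2, 6.0]
opening: 0.0006
```

```bash
python3 -m handwheel '[[[0,0,0.1],[0,0,0],255],[[0,0,0.2],[0,0,0],255],[[0,0,0.2],[0,0,0],255],[[0,0,0.2],[0,0,0],255]]'
```

```text
t: 5.6
tool_pos: [0.5645, 0.258, 0.1543]
eef_rot: [1.42, 2.801, 0.002]
ft_force: [-7.6, -3.9, 14.9]
opening: 0.0005
```

```bash
python3 -m handwheel '[[[0,0,0],[0,0,0],255],[[0,0,0],[0,0,0],255],[[0,0,-0.5],[0,0,0],255],[[0,0,-1],[0,0,0],255],[[0,0,-3],[0,0,0],255],[[0,0,-6],[0,0,0],255],[[0,0,-6],[0,0,0],255]]'
python3 - <<'E'
from h import *
rel((.588,.044,.20),down(36.2))
optics.read_camera("scene")
for r in optics.pinpoint("nozzle_top","scene")[:2]: print(r["p"],r["uv"])
E
```

```text
t: 6.48
tool_pos: [0.5665, 0.2591, 0.2148]
eef_rot: [1.419, 2.798, 0.009]
ft_force: [0.4, -0.1, -0.6]
opening: 0.0002
shift [-18.62 -10.98   1.43] turn [0.41 0.09 0.02] t 6.475
0.59 [374.8, 171.2]
```

```bash
python3 -m handwheel '[[[-18.6,-11,1.4],[0.4,0.1,0],80],[[-18.6,-11,1.4],[0.4,0.1,0],80],[[-18.6,-11,1.4],[0.4,0.1,0],80],[[-18.6,-11,1.4],[0.4,0.1,0],80],[[-18.6,-11,1.4],[0.4,0.1,0],80],[[-18.6,-11,1.4],[0.4,0.1,0],80],[[-18.6,-11,1.4],[0.4,0.1,0],80]]' 60
python3 - <<'E'
from h import *
rel((.588,.044,.087),down(36.2))
optics.read_camera("top")
ims=[]
for c,s in(("scene",(slice(120,340),slice(240,420))),("top",(slice(190,320),slice(220,400)))):
    im=optics.read_camera(c)[s];ims.append(cv2.resize(im,None,fx=400/im.shape[0],fy=400/im.shape[0],interpolation=2))
im=np.hstack(ims);cv2.imwrite("pics/above.png",cv2.resize(im,(780,int(im.shape[0]*780/im.shape[1]))))
E
```

```text
t: 7.45
tool_pos: [0.5849, 0.0441, 0.1966]
eef_rot: [-1.417, -2.798, 0.009]
ft_force: [-0.2, 0.9, 0.0]
opening: 0.0606
shift [-0.22  0.32 10.96] turn [-0.42 -0.14  0.1 ] t 7.45
```

View pics/above.png

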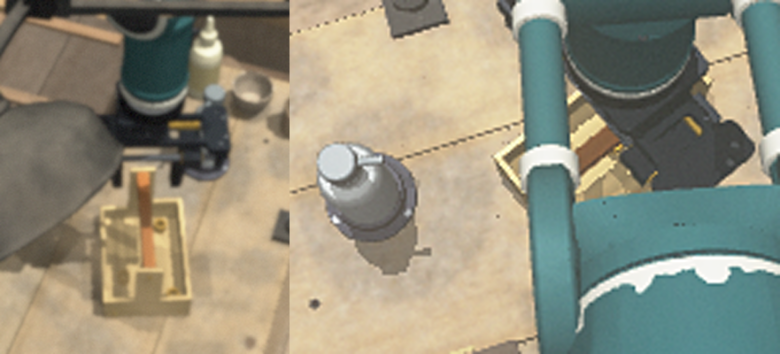

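```bash
python3 -m handwheel '[[[-0.1,0.3,4],[-0.4,-0.1,0],80],[[-0.1,0.3,7],[-0.4,-0.1,0],80],[[-0.1,0.3,9.5],[-0.4,-0.1,0],80],[[-0.1,0.3,10.9],[-0.4,-0.1,0],80],[[-0.1,0.3,10.9],[-0.4,-0.1,0],80],[[-0.1,0.3,10.9],[-0.4,-0.1,0],80]]' 60
python3 - <<'E'
from h import *
s=robot.observe();print(s["ft_force"]);rel((.588,.044,.087),down(36.2))
E
```

```text
t: 8.35
tool_pos: [0.5885, 0.0437, 0.0892]
eef_rot: [1.42, 2.8, 0.001]
ft_force: [-0.6, 0.4, 0.6]
opening: 0.0602
[-0.55110237  0.41678981  0.57854582]
shift [ 0.05 -0.02  0.22] turn [0.09 0.06 0.03] t 8.35
```

Close on the bar gradually.

```bash
python3 -m handwheel '[[[0,0,0.2],[0,0,0],130],[[0,0,0.2],[0,0,0],170],[[0,0,0.2],[0,0,0],190],[[0,0,0.2],[0,0,0],200],[[0,0,0.2],[0,0,0],210],[[0,0,0.2],[0,0,0],255],[[0,0,0.2],[0,0,0],255],[[0,0,0.2],[0,0,0],255],[[0,0,0.2],[0,0,0],255]]' 60
```

```text
t: 9.48
tool_pos: [0.5877, 0.0436, 0.0861]
eef_rot: [1.421, 2.801, 0.0]
ft_force: [1.2, 1.3, 0.8]
opening: 0.0152
```

```bash
python3 -m handwheel '[[[0,0,-0.5],[0,0,0],255],[[0,0,-1.5],[0,0,0],255],[[0,0,-3],[0,0,0],255],[[0,0,-5],[0,0,0],255],[[0,0,-7],[0,0,0],255],[[0,0,-9],[0,0,0],255],[[0,0,-11],[0,0,0],255],[[0,0,-13],[0,0,0],255],[[0,0,-15],[0,0,0],255],[[0,0,-17],[0,0,0],255],[[0,0,-18],[0,0,0],255],[[0,0,-18.5],[0,0,0],255],[[0,0,-18.5],[0,0,0],255],[[0,0,-18.5],[0,0,0],255]]' 60
python3 - <<'E'
from h import *
s=robot.observe();print(s["ft_force"],s["torque"],s["joints"])
R0=Rn.from_rotvec(s["eef_rot"]).as_matrix()
a=np.radians(126.2+45+90);ax=np.array([np.cos(a),np.sin(a),0])
ims=[]
for c,sl in(("scene",(slice(60,340),slice(200,420))),("top",(slice(150,330),slice(220,420)))):
    im=optics.read_camera(c)[sl];ims.append(cv2.resize(im,None,fx=400/im.shape[0],fy=400/im.shape[0],interpolation=2))
im=np.hstack(ims);cv2.imwrite("pics/lift.png",im)
print("tilt axis in tool",R0.T@ax, "opening",s["opening"],s["t"])
E
```

```text
t: 11.22
tool_pos: [0.587, 0.0435, 0.2699]
eef_rot: [-1.42, -2.8, 0.001]
ft_force: [0.1, 1.1, -3.6]
opening: 0.0153
[ 0.1019325   1.08224911 -3.61888193] [-0.01240888 -0.16734097 -0.04987386] [ 3.16892268e-02  8.44354106e-02  1.75525583e+00  2.57667902e-06
  1.30369938e+00 -6.00274348e-01]
tilt axis in tool [-7.06998256e-01 -7.07215213e-01  3.28778978e-04] opening 0.01530814512474616 11.225
```

View pics/lift.png

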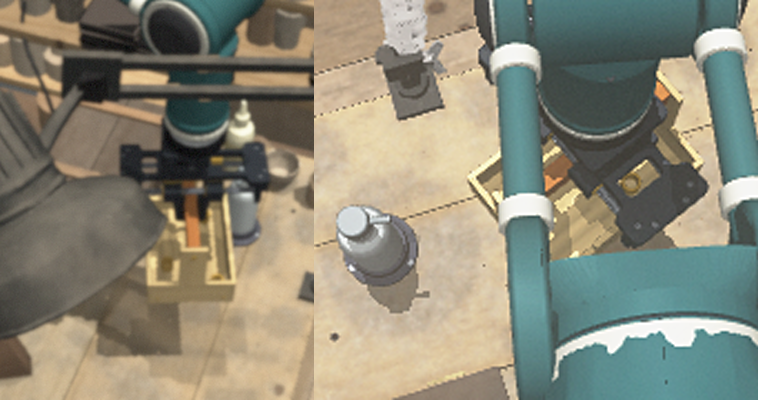

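```bash
python3 -m handwheel '[[[0,0,0],[-0.7,-0.7,0],255],[[0,0,0],[-1.5,-1.5,0],255],[[0,0,0],[-2.5,-2.5,0],255],[[0,0,0],[-3.5,-3.5,0],255],[[0,0,0],[-4,-4,0],255],[[0,0,0],[-4.5,-4.5,0],255],[[0,0,0],[-5,-5,0],255],[[0,0,0],[-5.5,-5.5,0],255],[[0,0,0],[-6,-6,0],255],[[0,0,0],[-6.5,-6.5,0],255],[[0,0,0],[-7,-7,0],255],[[0,0,0],[-7.5,-7.5,0],255],[[0,0,0],[-8,-8,0],255],[[0,0,0],[-8.5,-8.5,0],255],[[0,0,0],[-9,-9,0],255],[[0,0,0],[-9.5,-9.5,0],255],[[0,0,0],[-10,-10,0],255],[[0,0,0],[-10.5,-10.5,0],255],[[0,0,0],[-11,-11,0],255],[[0,0,0],[-11.5,-11.5,0],255]]' 60
python3 -m handwheel '[[[0,0,0],[-0.5,-0.5,0],255],[[0,0,0],[-1,-1,0],255],[[0,0,0],[-1.5,-1.5,0],255],[[0,0,0],[-2,-2,0],255],[[0,0,0],[-2.5,-2.5,0],255],[[0,0,0],[-3,-3,0],255],[[0,0,0],[-3.5,-3.5,0],255],[[0,0,0],[-4,-4,0],255],[[0,0,0],[-4.5,-4.5,0],255],[[0,0,0],[-5,-5,0],255],[[0,0,0],[-5.5,-5.5,0],255],[[0,0,0],[-6,-6,0],255],[[0,0,0],[-6.5,-6.5,0],255],[[0,0,0],[-7,-7,0],255],[[0,0,0],[-7.5,-7.5,0],255],[[0,0,0],[-8,-8,0],255],[[0,0,0],[-8.3,-8.3,0],255],[[0,0,0],[-8.3,-8.3,0],255],[[0,0,0],[-8.3,-8.3,0],255],[[0,0,0],[-8.3,-8.3,0],255]]' 60
cat > look.py <<'E'
from h import *
import sys
s=robot.observe();R=Rn.from_rotvec(s["eef_rot"]).as_matrix()
print(s["t"],s["ft_force"],s["tool_pos"],s["opening"],"tilt",np.degrees(np.arccos(-R[2,2])))
for c in("scene","top"):
    im=optics.read_camera(c);cv2.imwrite(f"pics/{sys.argv[1]}_{c}.png",im)
    # project tote points from tool pose: tote origin is 87 mm beyond the TCP along tool z
    cal=optics.calibration(c);K=np.array(cal["intrinsics"])
    T=np.c_[R[:,0],-R[:,1],-R[:,2]];o=s["tool_pos"]+R[:,2]*.087
    pr=lambda l:(lambda q:np.round(q[:2]/q[2],0))(K@(np.array(cal["R"])@(o+T@np.array(l))+np.array(cal["t"])))
    print(c,"corner",pr((.079,.054,.006)),"foot z",(o+T@[.085,.06,0])[2])
    for n in("ferrule0","tote_corner"):
        for r in optics.pinpoint(n,c)[:5]: print(n,c,round(r["p"],2),np.round(r["uv"]))
    x,y=map(int,pr((0,0,.03)));sl=im[max(0,y-65):y+65,max(0,x-65):x+65]
    cv2.imwrite(f"pics/{sys.argv[1]}_{c}c.png",cv2.resize(sl,(390,390*sl.shape[0]//sl.shape[1]),interpolation=2))
a,b=[cv2.imread(f"pics/{sys.argv[1]}_{c}c.png") for c in("scene","top")]
h=min(len(a),len(b));cv2.imwrite(f"pics/{sys.argv[1]}.png",np.hstack([a[:h],b[:h]]))
E
python3 look.py tilt
```

```text
t: 13.82
tool_pos: [0.5874, 0.0436, 0.271]
eef_rot: [1.297, 2.558, 0.128]
ft_force: [-0.0, -0.5, -3.7]
opening: 0.0155
t: 16.32
tool_pos: [0.5876, 0.0435, 0.2711]
eef_rot: [1.208, 2.381, 0.207]
ft_force: [0.3, 0.9, -3.2]
opening: 0.0152
16.325 [ 0.32493109  0.93110057 -3.15296642] [0.58759296 0.0435262  0.2710888 ] 0.015212042909632944 tilt 28.006327137587295
scene corner [320. 229.] foot z 0.14613207154667987
ferrule0 scene 0.54 [324. 240.]
tote_corner scene 0.95 [321. 229.]
top corner [330. 255.] foot z 0.14613207154667987
tote_corner top 0.18 [190. 230.]
```

View pics/tilt.png

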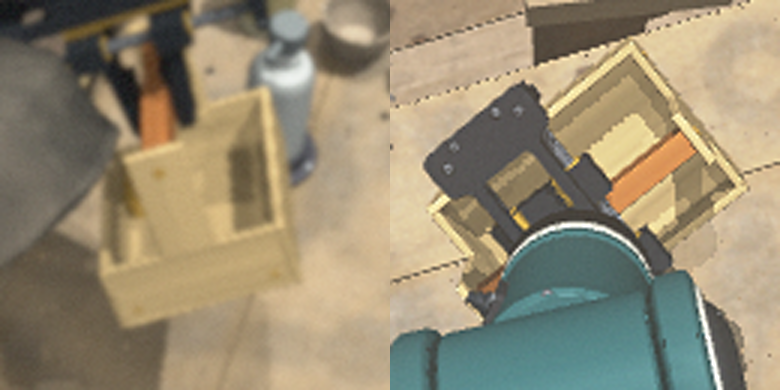

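```bash
cat > ov.py <<'E'
from h import *
import sys
f,ds=sys.argv[1],sys.argv[2:]
s=robot.observe();R=Rn.from_rotvec(s["eef_rot"]).as_matrix()
T=np.c_[R[:,0],-R[:,1],-R[:,2]];o=s["tool_pos"]+R[:,2]*.087
out=[]
for c in("scene","top"):
    im=cv2.imread(f"pics/{f}_{c}.png");cal=optics.calibration(c)
    rv=cv2.Rodrigues(np.array(cal["R"]))[0]
    P=lambda L:cv2.projectPoints((o+np.array(L)@T.T).astype(float),rv,np.array(cal["t"]),np.array(cal["intrinsics"]),None)[0][:,0]
    q=P([(.079,.054,.006)])[0];x0,y0=int(q[0])-40,int(q[1])-35
    k=6;g=cv2.resize(im[y0:y0+70,x0:x0+66],None,fx=k,fy=k,interpolation=cv2.INTER_CUBIC);h=g.copy()
    for L in([(.079,.054,.006),(-.079,.054,.006),(-.079,-.054,.006),(.079,-.054,.006)],[(.085,.06,.03),(-.085,.06,.046),(-.085,-.06,.046),(.085,-.06,.046)]):
        cv2.polylines(h,[((P(L)-[x0,y0]+.5)*k).astype(np.int32)],True,(0,0,255),1)
    for cx,cy in((70,45),(52,45),(70,27),(52,27)):
        a=np.linspace(0,6.28,25);cv2.polylines(h,[((P(np.c_[(cx/1000+.009*np.cos(a)),cy/1000+.009*np.sin(a),a*0+.022])-[x0,y0]+.5)*k).astype(np.int32)],True,(255,255,0),1)
    out+=[g,h] if c=="scene" else [h]
out=out[:2] if ds!=["top"] else out[1:]
cv2.imwrite(f"pics/{f}_ov.png",np.hstack(out))
E
python3 ov.py tilt
```

```text
(no output)
```

View pics/tilt_ov.png

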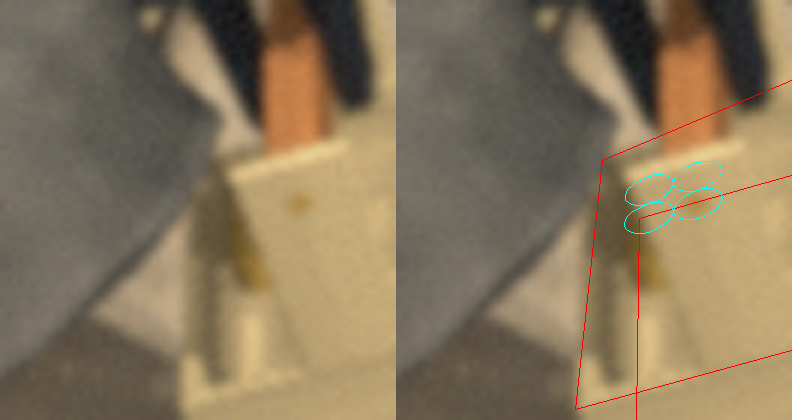

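Run:
```python
from h import *
R=Rn.from_rotvec(robot.observe()["eef_rot"]).as_matrix();print(R[2]*-40)
```

```text
[ 13.27929684 -13.27851712  35.31771876]
```

```bash
python3 -m handwheel '[[[0,0,0],[0.6,-0.6,1.7],255],[[0,0,0],[1.3,-1.3,3.5],255],[[0,0,0],[2,-2,5.3],255],[[0,0,0],[2.8,-2.8,7.4],255],[[0,0,0],[3.6,-3.6,9.5],255],[[0,0,0],[4.4,-4.4,11.7],255],[[0,0,0],[5.2,-5.2,13.8],255],[[0,0,0],[6,-6,16],255],[[0,0,0],[6.8,-6.8,18.1],255],[[0,0,0],[7.6,-7.6,20.2],255],[[0,0,0],[8.4,-8.4,22.3],255],[[0,0,0],[9.2,-9.2,24.5],255],[[0,0,0],[10,-10,26.6],255],[[0,0,0],[10.8,-10.8,28.7],255],[[0,0,0],[11.6,-11.6,30.9],255],[[0,0,0],[12.3,-12.3,32.7],255],[[0,0,0],[12.9,-12.9,34.3],255],[[0,0,0],[13.3,-13.3,35.3],255],[[0,0,0],[13.3,-13.3,35.3],255],[[0,0,0],[13.3,-13.3,35.3],255]]' 60
python3 look.py yaw; python3 ov.py yaw
```

```text
t: 19.12
tool_pos: [0.5875, 0.0436, 0.2709]
eef_rot: [1.937, 1.813, -0.023]
ft_force: [-0.1, -0.4, -2.2]
opening: 0.015
19.125 [-0.13286139 -0.42811487 -2.23096332] [0.58745265 0.04356292 0.27093731] 0.015039514048029681 tilt 28.00724926519501
scene corner [335. 228.] foot z 0.1459698565501066
ferrule0 scene 0.61 [326. 238.]
ferrule0 scene 0.55 [331. 233.]
ferrule0 scene 0.41 [339. 230.]
tote_corner scene 0.97 [333. 227.]
top corner [319. 243.] foot z 0.1459698565501066
```

View pics/yaw_ov.png

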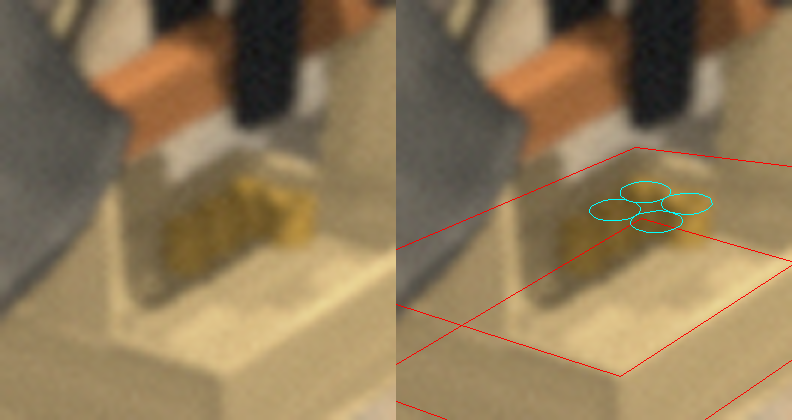

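Run:
```python
from h import *
np.set_printoptions(precision=3,suppress=True)
s=robot.observe();R=Rn.from_rotvec(s["eef_rot"]).as_matrix()
T=np.c_[R[:,0],-R[:,1],-R[:,2]];o=s["tool_pos"]+R[:,2]*.087
def loc(uv):
    a,d=ray("scene",uv);a=T.T@(a-o);d=T.T@d;return (a+d*(.006-a[2])/d[2])[:2]*1000
optics.read_camera("scene");optics.read_camera("top")
for n in("ferrule0","tote_corner"):
    for r in optics.pinpoint(n,"scene")[:5]: print(n,round(r["p"],2),loc(r["uv"]))
for n in("blank_a","sand_block_b"):
    for c in("scene","top"):
        for r in optics.pinpoint(n,c)[:2]: print(n,c,round(r["p"],2),onz(c,r["uv"],0)[:2])
for c in("scene","top"):
    for r in optics.pinpoint("nozzle_top",c)[:1]: print("nozzle",c,np.round(r["uv"],1))
```

```text
ferrule0 0.54 [58.907 54.154]
ferrule0 0.49 [63.803 32.954]
ferrule0 0.47 [61.364 38.512]
ferrule0 0.46 [32.854 35.941]
tote_corner 0.68 [78.794 54.225]
tote_corner 0.42 [50.036 52.277]
blank_a scene 0.84 [ 0.675 -0.241]
blank_a scene 0.66 [0.647 0.413]
blank_a top 0.76 [ 0.673 -0.24 ]
blank_a top 0.68 [0.656 0.409]
sand_block_b top 0.6 [ 0.561 -0.275]
```

```bash
python3 -m handwheel '[[[0,0,0],[0,0,0],255],[[0,0,0],[0,0,0],255],[[0,0,0],[0,0,0],255],[[0,0,0],[0,0,0],255]]' 60
python3 -c "
from h import *
s=robot.observe();print(s['joint_velocities'],s['ft_force']);optics.read_camera('scene');print([(round(r['p'],2),r['uv']) for r in optics.pinpoint('ferrule0','scene')]);robot.close_job()"
```

```text
t: 20.42
tool_pos: [0.5875, 0.0436, 0.271]
eef_rot: [1.937, 1.813, -0.023]
ft_force: [0.2, 0.1, -2.5]
opening: 0.0154
[-7.52329213e-04 -7.61267370e-05 -1.08422503e-03  8.75644051e-04
 -8.19757879e-04  2.49046578e-04] [ 0.16115242  0.08471179 -2.53722941]
[(0.63, [335.0, 230.0]), (0.54, [328.8, 240.0]), (0.41, [332.1, 236.8]), (0.38, [340.4, 232.2])]
the job is handed in; nothing more can be done
```

I pressed the nozzle cap down onto its stop, where the force rose to 15 N with no further travel, and released it. It looked up again in the next picture. I then gripped the tote by its handle bar and lifted it about 18 cm. I tipped it 28° towards the low corner and turned it 40° about the vertical so the camera could see in. I handed the job in at about 20.5 s, still holding it.

**Last checks:**
- **Ferrules:** all four show in the low corner in an L, three along the long wall and one along the end wall. The farthest is centred roughly 46 mm from the inner corner. None was spilled.
- **Tote:** its lowest point, worked out from the arm pose, is about 146 mm above the bench. The arm was still and the grip steady, and the tote is clear of the canister.
- **Blanks and sanding block:** they were found within about 1 cm of where they started, and I saw no sign that they moved. The sanding block was found only by the top camera.

**Checks that were weak or disagreed:**
- The network did not find the nozzle cap in the last pictures, so that it is up rests on the earlier picture.
- The network's ferrule positions were several millimetres off each other, so the L layout comes from the picture.
- The wrist's vertical force fell from 3.6 N after the lift to 2.2–2.5 N when tilted. I put this down to sensor drift with orientation but did not check it.

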